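Gauge two dollhouse panels in a row of narrowing slots

ROBOT

A 6-joint arm with a two-finger parallel gripper is mounted at the origin on the work surface. World frame = base frame: x ahead of the robot, y to its left, z up, the work surface at z = 0. Lengths are in m, angles in degrees, forces in N, time in s.
With the tool pointing down it reaches from about 0.325 to 1 m from the base axis. Payload 5.1 kg.
Tool frame: the origin (TCP) lies at the very end of the fingers, on their centre line; the grasp point (between the pads) lies 19 mm behind it; z points along the fingers, x is the direction in which the jaws open and shut, and the axes are right-handed (so a half turn about z gives the same grasp; the last joint's range is limited). The gripper opens to 85 mm and grips with 20 to 120 N. Pads are 22 mm wide; open, the fingers measure 114 mm over their backs; the gripper's body (76 mm by 85 mm) begins 54 mm behind the grasp point. The pads swing forward as they close: fully open they stand 13 mm farther back than shut.
Start: joints at [-75.264, 7.093, 94.555, -0, 78.352, -4.733], TCP at [0.217, -0.613, 0.231] pointing down, gripper open.
Joint ranges: [-149.61, 149.61], [-58.7, 133.49], [1.44, 155.28], [-77.14, 257.14], [18.33, 153.61], [-166.67, 166.67]. Speed limits (degrees/s): [147.25, 147.25, 180, 180, 180, 180].

INTERFACE

Orientations are given as [roll, pitch, yaw] about the fixed x, y, z axes, in that order (R = Rz(yaw) Ry(pitch) Rx(roll)).
In Python, from workcell import monitor, optics, env gives the robot as it stands. The module is installed in compiled form; this text tells all that it offers.
- The arm moves only by the shell command python3 -m creep 'ROWS' [FORCE]. ROWS is JSON, a list that holds one entry, the list of rows, each a list of 5 numbers: the shift along the tool's x, y, z in m, then the turn about the tool's z in degrees, then the closure, from 0 (fully open) to 1 (shut). A call has exactly 10 rows; each row shifts and turns the pose as measured when the row begins, along the tool's axes as they then stand; what a row does not reach is not made up. A row lasts 1/12 s, in which the tool goes at most 41.7 mm and 7.16 degrees, less where a joint would pass 70% of its speed; a pose out of reach is approached as far as the arm can. A call with a gripper value outside its range is refused whole. The fingers move at their own pace and stop on an object; FORCE is the grip in N (left out, the last holds). Time passes only in rows, so rows that do not move let the fingers close, or fill a call up. It gives the time, the measured TCP pose, the force and the opening at its end, in the units of the state.
- monitor.state(): the state, without advancing time (a new reading comes with each control period).
- optics.camera(name): name is "scene" or "top"; returns the picture (384x512x3 uint8, blue, green, red); there is no depth.
- optics.camera_model(name): a dict with "K" (3x3 intrinsics, pixels), "camera_from_world" (4x4, takes a point from world to camera coordinates). Camera axes: x right, y up, looking along -z (the intrinsics and any distortion apply to the point x, -y, -z); pixel columns grow to the right and rows downward; lengths in m; the calibration is good to about 2 mm. A picture is of the moment at which its call begins. camera_model takes no time and is no camera call.
- env.finish_job(): hands the job in, once; it reports no verdict.
The state is a dict: "clock": time; "joints": joint angles; "joint_velocities": joint speeds; "effort": joint torques, N m; "tool_pos": TCP position; "eef_rot": TCP orientation; "force": force on the tool from outside, world axes, zero at the start; "ft_torque": the same for the moment, N m; "gripper_width": opening from 0.0 (shut) to 1.0 (fully open).
Only numpy, scipy, OpenCV 4.12 (cv2) and the standard library are available. Lean on these libraries where they do the work, as an engineer would, in place of code of your own. Each camera call takes 0.05 s, during which the arm holds its last target.

TASK

Gauge the two mahogany panels that stand on the desk: lower each one, upright as it stands, into the narrowest slot of the wooden thickness gauge that will take it, until it rests fully home on the slot's floor, roughly centred front to back, and let go of it. The slotted comb is not clamped at an exact place on its base, so feel for the slots gently and never press a panel onto the gauge with more than about 25 newtons. Leave the other things on the desk as they are.

Things in the scene. Friction and masses are not known exactly. Their poses are not given: they have to be found in the camera images.
- gauge: Thickness gauge, fixed. dark base board 60 (its x) by 180 (y) by 12 mm, a 6 mm high stop strip at each y end, carries a pale basswood comb 40 (x) by 146 (y) mm, centred in x, top 42 mm above the desk. Origin: centre of the base's underside, on the desk; z up. Three slots run through the comb along gauge x, open above and at both x ends, 22 mm deep, flat floor 20 mm above the desk, square edges.
- slot_wide (a point): Nominal centre of the widest slot (17.6 mm wide) at its mouth: gauge x 0, y -44 mm, z 42 mm; axes as the gauge. The comb was slid along the base and clamped by hand: all three slots are shifted together by up to 8 mm either way along gauge y from their nominal places, differently each time. No reported pose shows this shift.
- slot_mid (a point): Nominal centre of the middle slot (13.6 mm wide) at its mouth: gauge x 0, y 0, z 42 mm. Really shifted along gauge y with the comb, as said of slot_wide.
- slot_narrow (a point): Nominal centre of the narrowest slot (9.6 mm wide, too narrow for both panels) at its mouth: gauge x 0, y +44 mm, z 42 mm. Really shifted along gauge y with the comb, as said of slot_wide.
- panel_thick: Plain mahogany panel, 50 (its x) by 16 (its y, thickness) by 60 mm tall (z), about 45 g, standing on the desk on a narrow 50 by 16 mm edge. Origin: centre of that underside; z up. Fits only the widest slot.
- panel_thin: Plain mahogany panel, 50 (its x) by 12 (its y, thickness) by 60 mm tall (z), about 34 g, standing on the desk on a narrow 50 by 12 mm edge. Origin: centre of that underside; z up. Fits the widest and the middle slot; the middle one is the narrowest that takes it. A panel seated in its slot stands 38 mm above the comb's top.
- chest: Bystander: dollhouse mahogany chest of drawers, 78 by 108 by 106 mm tall, loose. Origin: centre of its underside.
- tin: Bystander: open round tin, 68 mm across, 22 mm high, with brass drawer pulls in it, loose. Origin: centre of its underside.
- plane: Bystander: miniature steel plane, 100 (its x) by 26 by 35 mm tall, loose. Origin: centre of its sole.
- bathtub: Bystander: cream ceramic dollhouse bathtub, 70 by 120 (its y) by 48 mm tall, loose. Origin: centre of its underside.
- chair: Bystander: dollhouse chair, 40 by 40 by 90 mm tall, loose. Origin: centre of its underside.
- glue: Bystander: small yellow glue jar, 40 mm across, 60 mm tall, loose. Origin: centre of its underside.
Not all that is in view belongs to the job. Leave any orange or red look-alike of the panel_thick alone.

How it is judged:
By the outcome, as a careful person would: the job done as asked, in the order asked, and still so for the second after the job is handed in, with the robot touching nothing.
It also fails if it takes over 72 s, if anything falls off the work surface, if the arm or the gripper's body presses on something with over 40 N, if the wrist force passes 120 N, or if a joint passes its speed limit or range.

## Working session

There is one attempt and no reset: what is moved stays moved. The work goes in short steps, Python scripts to look and compute and a shell command to move; the robot and the scene stay as the last step left them, time stands still between calls to the robot, and variables do not carry over. Pictures are saved under pics/ and viewed, and the job is handed in when it is done.

```bash
mkdir -p pics; python3 - <<'E'
from workcell import monitor, optics
import cv2
for n in("scene","top"):
    cv2.imwrite(f"pics/{n}0.png",optics.camera(n)); m=optics.camera_model(n); print(m)
print(monitor.state())
E
```

```text
{'K': array([[411.72369527,   0.        , 255.60648885],
       [  0.        , 411.72369527, 187.09201034],
       [  0.        ,   0.        ,   1.        ]]), 'camera_from_world': array([[-0.20784498,  0.97810394,  0.01063703,  0.21693881],
       [-0.68918009, -0.15414893,  0.70800346,  0.33137856],
       [ 0.69414066,  0.13982414,  0.70612885, -1.29794972],
       [ 0.        ,  0.        ,  0.        ,  1.        ]])}
{'K': array([[388.25996946,   0.        , 256.14072942],
       [  0.        , 388.25996946, 189.64976132],
       [  0.        ,   0.        ,   1.        ]]), 'camera_from_world': array([[ 0.0127726 , -0.99987118,  0.00972009, -0.10395031],
       [ 0.99853974,  0.01326468,  0.05236826, -0.58341739],
       [-0.05249044,  0.00903702,  0.99858054, -0.86304811],
       [ 0.        ,  0.        ,  0.        ,  1.        ]])}
{'clock': 0.1, 'joints': array([-7.52615779e+01,  7.13003642e+00,  9.46269794e+01,  1.16946629e-03,
        7.83518111e+01, -4.73499219e+00]), 'joint_velocities': array([ 6.24899888e-02, -2.09522751e-02, -2.75894476e-01, -1.88421018e-04,
       -1.84581362e-03,  3.51028481e-02]), 'effort': array([ 2.18058854e-04, -4.24930000e+01, -3.66654396e+01, -8.68845586e-05,
        3.90312751e-03,  8.41231895e-06]), 'tool_pos': array([ 0.21650061, -0.61229428,  0.23016536]), 'eef_rot': array([-1.79989876e+02,  1.08360982e-01, -7.05268133e+01]), 'force': array([0.07056915, 0.66446897, 0.26180932]), 'ft_torque': array([0.04912693, 0.0164043 , 0.00152927]), 'gripper_width': 1.0000796851870797}
```

View pics/scene0.png

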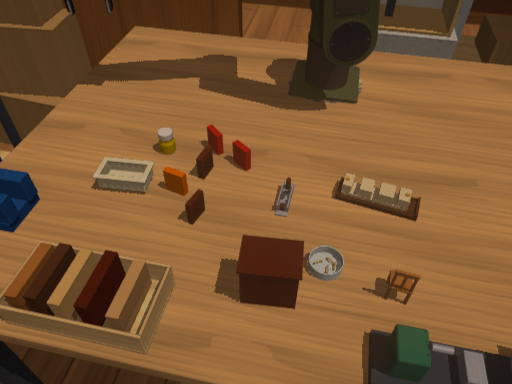

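View pics/top0.png

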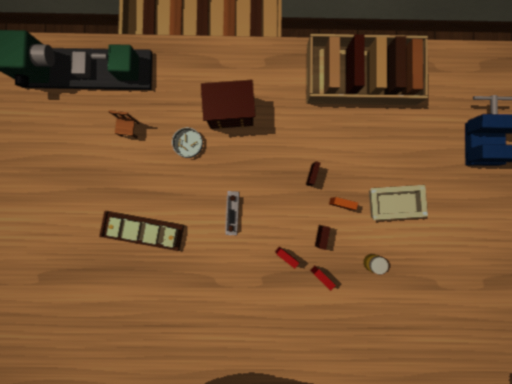

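The scene view shows mahogany panels at about (204,163) and (195,206), with red and orange look-alikes around them and the gauge at (378,196). In the top view the panels are at (325,237) and (314,174) and the gauge is at (143,231). I'll zoom in and measure.

```bash
python3 - <<'E'
import cv2,numpy as np
t=cv2.imread("pics/top0.png"); s=cv2.imread("pics/scene0.png")
b=lambda im:cv2.convertScaleAbs(im,alpha=2)
A=cv2.resize(b(t[150:300,265:400]),None,fx=3,fy=3,interpolation=cv2.INTER_CUBIC)
B=cv2.resize(b(t[200:260,90:200]),None,fx=3.5,fy=3.5,interpolation=cv2.INTER_CUBIC)
C=cv2.resize(b(s[120:230,150:265]),None,fx=3,fy=3,interpolation=cv2.INTER_CUBIC)
D=cv2.resize(b(s[165:225,325:430]),None,fx=3.5,fy=3.5,interpolation=cv2.INTER_CUBIC)
o=np.zeros((600,800,3),np.uint8)
o[:450,:405]=A[:450,:405][:450]; 
o[:330,410:755]=C
cv2.imwrite("pics/z1.png",o)
o=np.zeros((430,400,3),np.uint8); o[:210,:385]=B; o[215:425,:367]=D
cv2.imwrite("pics/z2.png",cv2.resize(o,None,fx=1.35,fy=1.35))
E
```

```text
Traceback (most recent call last):
ValueError: could not broadcast input array from shape (210,368,3) into shape (210,367,3)
```

View pics/z1.png

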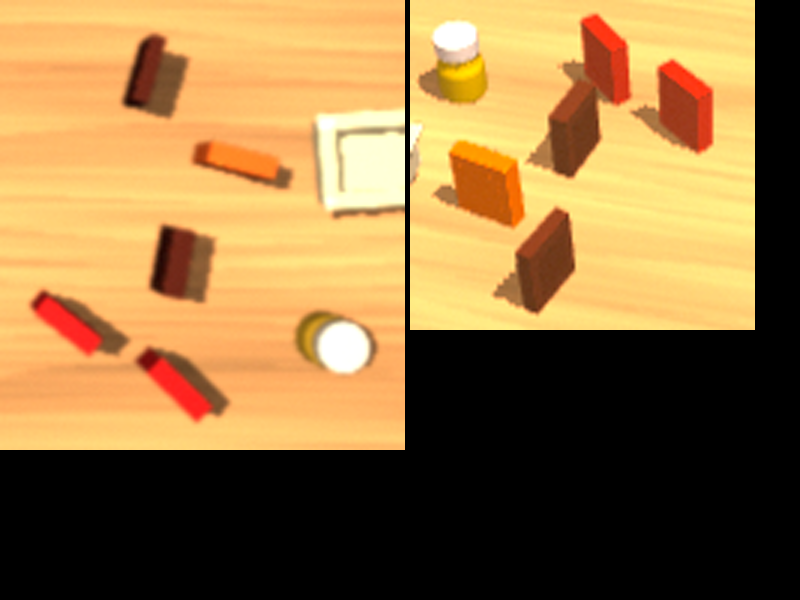

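The thick panel is the lower one in the top view, at (325,237). The thin one is above it at (314,174). Red look-alikes stand close to the thick one. Next I'll mask the panel top faces and the comb blocks.

```bash
cat > h.py <<'E'
import cv2,numpy as np
from workcell import monitor, optics
def ray(n,uv,z):
    m=optics.camera_model(n);K=m["K"];T=m["camera_from_world"];R=T[:3,:3];t=T[:3,3]
    uv=np.atleast_2d(uv).astype(float)
    d=np.c_[(uv[:,0]-K[0,2])/K[0,0],-(uv[:,1]-K[1,2])/K[1,1],-np.ones(len(uv))]
    dw=d@R; c=-R.T@t
    s=(np.broadcast_to(z,len(uv))-c[2])/dw[:,2]
    return c+dw*s[:,None]
def proj(n,P):
    m=optics.camera_model(n);K=m["K"];T=m["camera_from_world"]
    p=np.atleast_2d(P)@T[:3,:3].T+T[:3,3]
    return np.c_[K[0,0]*p[:,0]/-p[:,2]+K[0,2], K[1,1]*-p[:,1]/-p[:,2]+K[1,2]]
def rect(P):
    r=cv2.minAreaRect((P[:,:2]*1000).astype(np.float32)); 
    (cx,cy),(w,h),a=r
    if w<h: w,h,a=h,w,a+90
    a=(a+90)%180-90
    return np.round([cx,cy,w,h,a],1)   # centre mm, long, short, angle of long axis
E
python3 - <<'E'
from h import *
t=cv2.imread("pics/top0.png"); s=cv2.imread("pics/scene0.png")
# upscaled for subpixel
for nm,(x0,x1,y0,y1) in dict(thick=(310,340,220,255),thin=(300,330,155,195)).items():
    c=t[y0:y1,x0:x1].astype(int); 
    print(nm); 
    for y in range(0,y1-y0,1): print(y+y0,' '.join('%3d'%v for v in c[y,:,2]))
E
```

```text
thick
220 147 147 147 147 148 147 147 147 148 147 148 148 148 147 148 147 147 148 148 148 148 149 149 148 148 149 149 149 149 149
221 145 144 144 144 143 143 143 143 143 143 142 143 143 143 143 143 143 143 143 143 143 143 144 142 143 143 144 144 144 144
222 144 144 144 143 143 143 143 142 142 142 142 143 142 142 142 141 143 142 142 142 142 143 142 142 143 142 143 143 143 144
223 146 146 146 144 145 145 145 144 141 139 140 143 143 145 143 145 145 144 144 144 144 145 145 144 145 145 145 145 145 145
224 149 148 148 148 148 148 147 144 132 118 120 130 134 137 140 143 146 147 147 148 148 148 148 149 149 149 148 148 149 148
225 151 152 152 153 153 152 150 139 109  77  72  81  93 106 118 127 138 141 144 148 152 152 153 153 153 153 154 153 152 153
226 155 155 155 155 155 155 152 135  95  50  35  39  52  67  81  91  98 103 114 131 145 154 155 155 155 155 155 156 155 155
227 156 156 156 156 156 156 151 127  77  36  25  26  38  53  62  64  67  69  77  94 118 139 145 145 149 154 155 156 156 156
228 156 156 157 157 156 156 150 122  66  28  22  28  42  56  59  59  58  58  59  66  82  99 105 109 12
[... 7510 characters left out ...]
 142 141 142 140 139 138 134 127 124 122 112 110 127 139 141 140 141 141 142 142
190 144 143 143 143 143 143 142 141 140 140 140 139 140 139 139 139 138 137 137 137 132 131 137 140 138 137 137 136 137 137
191 139 139 139 139 139 139 138 134 133 131 131 131 131 131 132 132 132 132 133 131 131 131 132 133 131 129 128 128 128 128
192 136 135 135 135 134 133 133 132 131 129 130 129 130 130 131 130 131 130 131 130 131 130 131 131 129 128 128 128 128 127
193 134 135 134 134 134 134 134 133 132 133 132 133 132 133 133 133 133 132 132 132 133 133 132 132 132 131 131 130 129 130
194 133 133 133 133 133 133 132 133 132 132 132 131 131 131 132 131 131 131 130 130 130 130 129 130 129 130 129 129 128 128
```

```bash
python3 - <<'E'
import cv2,numpy as np
t=cv2.imread("pics/top0.png"); s=cv2.imread("pics/scene0.png")
b=lambda im:cv2.convertScaleAbs(im,alpha=1.5)
B=cv2.resize(b(t[200:260,90:200]),(770,294),interpolation=cv2.INTER_CUBIC)
D=cv2.resize(b(s[165:225,325:430]),(770,294),interpolation=cv2.INTER_CUBIC)
cv2.imwrite("pics/z2.png",np.vstack([B,D]))
E
```

```text
(no output)
```

View pics/z2.png

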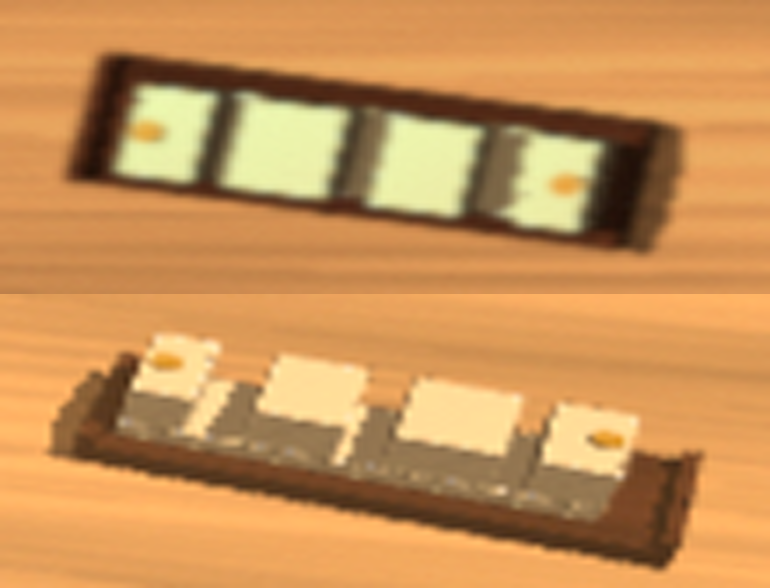

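The comb's four pale blocks are clear in both views. In the top view the wide slot is on the right, which is world -y. Now for the panels, using hue to reject shadow.

```bash
python3 - <<'E'
from h import *
t=cv2.imread("pics/top0.png"); s=cv2.imread("pics/scene0.png")
F=6
def up(im): return cv2.resize(im,None,fx=F,fy=F,interpolation=cv2.INTER_CUBIC).astype(float)
def cont(m,x0,y0):
    c=max(cv2.findContours(m.astype(np.uint8),0,2)[0],key=cv2.contourArea)[:,0,:]
    return (c+.5)/F-.5+[x0,y0]
for nm,(x0,x1,y0,y1) in dict(thick=(310,340,220,255),thin=(300,330,155,195)).items():
    c=up(t[y0:y1,x0:x1]); r=c[...,2]/np.maximum(c[...,1],1)
    m=(r>2.0)&(c[...,2]>46)&(c[...,2]<100)
    m=cv2.morphologyEx(m.astype(np.uint8),cv2.MORPH_OPEN,np.ones((9,9)))
    body=((r>2.0)&(c[...,2]<100)).astype(np.uint8)
    u=cont(m,x0,y0); print(nm,'top face',rect(ray("top",u,.06)), 'px',u.mean(0))
    print(np.percentile(r,[5,50,80,90,95]))
# scene view panels: bright top face
for nm,(x0,x1,y0,y1) in dict(A=(190,220,142,182),B=(180,210,184,225)).items():
    c=up(s[y0:y1,x0:x1]); r=c[...,2]/np.maximum(c[...,1],1)
    m=((r>1.85)).astype(np.uint8)
    u=cont(m,x0,y0); print(nm,'sil bbox',u.min(0),u.max(0))
    print(cv2.approxPolyDP(u.astype(np.float32),1.2,True)[:,0].round(1).tolist())
# comb blocks
for n,im,(x0,x1,y0,y1) in (("top",t,(90,200,200,260)),("scene",s,(325,430,165,225))):
    c=up(im[y0:y1,x0:x1]); m=((c[...,1]>(115 if n=="top" else 150))&(c[...,0]>(80 if n=="top" else 95))).astype(np.uint8)
    k=cv2.findContours(m,0,2)[0]
    for q in sorted(k,key=lambda q:q[:,0,0].mean()):
        if cv2.contourArea(q)>60*F: print(n,cv2.contourArea(q)/F/F,rect(ray(n,(q[:,0]+.5)/F-.5+[x0,y0],.042)))
    cv2.imwrite(f"pics/m_{n}.png",m*255)
# base
c=up(t[200:260,90:200]); r=c[...,2]/np.maximum(c[...,1],1)
E
```

```text
thick top face [ 482.  -242.8   46.2   15.2  -10.6] px [324.58487654 236.81018519]
[1.44444444 1.47959184 2.19230769 2.8        3.        ]
thin top face [ 621.2 -221.2   46.7   11.7  -15.7] px [314.26893939 173.4469697 ]
[1.45283019 1.47916667 1.54285714 2.59090909 2.83333333]
A sil bbox [196.08333333 141.58333333] [219.41666667 177.91666667]
[[219.39999389648438, 141.60000610351562], [207.60000610351562, 141.60000610351562], [209.60000610351562, 146.89999389648438], [205.39999389648438, 146.60000610351562], [196.1999969482422, 158.1999969482422], [197.39999389648438, 161.39999389648438], [201.8000030517578, 161.10000610351562], [201.60000610351562, 166.10000610351562], [198.1999969482422, 165.10000610351562], [197.39999389648438, 167.60000610351562], [203.39999389648438, 167.10000610351562], [201.60000610351562, 171.39999389648438], [201.1999969482422, 169.39999389648438], [198.8000030517578, 170.89999389648438], [201.1999969482422, 170.60000610351562], [198.1999969482422, 173.39999389648438], [199.60000610351562, 176.89999389648438], [203.60000610351562, 177.89999389648438], [211.
[... 159 characters left out ...]
204.08333333 223.25      ]
[[199.39999389648438, 189.60000610351562], [185.10000610351562, 203.8000030517578], [187.8000030517578, 214.89999389648438], [190.1999969482422, 214.10000610351562], [187.39999389648438, 216.1999969482422], [189.89999389648438, 216.60000610351562], [190.60000610351562, 218.60000610351562], [188.10000610351562, 220.39999389648438], [191.60000610351562, 223.1999969482422], [204.10000610351562, 208.8000030517578], [202.1999969482422, 191.10000610351562]]
top 164.90277777777777 [498.3 214.   39.6  23.4  -9.7]
top 258.0416666666667 [492.8 177.2  40.9  33.   -9.4]
top 225.5972222222222 [485.2 133.6  40.   28.6  -9.4]
top 155.98611111111111 [478.   93.8  39.6  23.4 -10.5]
```

```bash
python3 - <<'E'
from h import *
s=cv2.imread("pics/scene0.png");t=cv2.imread("pics/top0.png")
F=6
up=lambda im:cv2.resize(im,None,fx=F,fy=F,interpolation=cv2.INTER_CUBIC).astype(float)
print("block, shade, desk", s[188,365],s[197,365],s[215,340])
c=up(s[165:225,325:430])
for th in (150,165,180):
  m=((c[...,1]>th)&(c[...,0]>100)).astype(np.uint8)
  print(th,c[...,1].max(),c[...,0].max())
  for q in sorted(cv2.findContours(m,0,2)[0],key=lambda q:q[:,0,0].mean()):
    if cv2.contourArea(q)>50*F*F: print(cv2.contourArea(q)/F/F,rect(ray("scene",(q[:,0]+.5)/F-.5+[325,165],.042)))
# project expected comb block & panel tops for overlay
o=up(s[120:230,150:430]*1.0).clip(0,255).astype(np.uint8)
o=cv2.convertScaleAbs(cv2.resize(s[120:230,150:430],None,fx=2.85,fy=2.85,interpolation=cv2.INTER_CUBIC),alpha=1.6)
def box(cx,cy,L,W,a,z,n):
    a=np.radians(a);e=np.array([np.cos(a),np.sin(a)]);f=np.array([-e[1],e[0]])
    P=[np.r_[np.array([cx,cy])+i*L/2*e+j*W/2*f,z]/1000 for i,j in((1,1),(1,-1),(-1,-1),(-1,1))]
    return proj(n,np.array(P))
B=[(482,-242.8,50,16,-10.6,60),(621.2,-221.2,50,12,-15.7,60)]
a=np.radians(-9.6);gx=np.array([np.cos(a),np.sin(a)]);gy=np.array([-gx[1],gx[0]])
for y,w in((-62.9,20.2),(-21,28.4),(23,32.4),(60.9,24.2)):
    p=np.array([488.3,154.3])+y*gy; B.append((*p,40,w,-9.6,42))
for b in B:
    u=(box(*b,"scene")-[150,120]+.5)*2.85-.5
    cv2.polylines(o,[(u*8).round().astype(np.int32)],True,(0,255,0),1,cv2.LINE_AA,3)
o2=cv2.convertScaleAbs(cv2.resize(t[155:265,95:345],None,fx=3.2,fy=3.2,interpolation=cv2.INTER_CUBIC),alpha=1.6)[:280]
o2=cv2.convertScaleAbs(cv2.resize(t[155:265,95:345],None,fx=3.19,fy=2.6,interpolation=cv2.INTER_CUBIC),alpha=1.6)
for b in B:
    u=(box(*b,"top")-[95,155]+.5)*[3.19,2.6]-.5
    cv2.polylines(o2,[(u*8).round().astype(np.int32)],True,(0,255,0),1,cv2.LINE_AA,3)
print(o.shape,o2.shape)
w=798
cv2.imwrite("pics/ov.png",np.vstack([o[:,:w] if o.shape[1]>=w else cv2.copyMakeBorder(o,0,0,0,w-o.shape[1],0),cv2.resize(o2,(w,286))])[:600])
E
```

```text
block, shade, desk [103 148 180] [ 67  95 117] [ 62 109 156]
150 161.0 122.0
165 161.0 122.0
180 161.0 122.0
(314, 798, 3) (286, 798, 3)
```

View pics/ov.png

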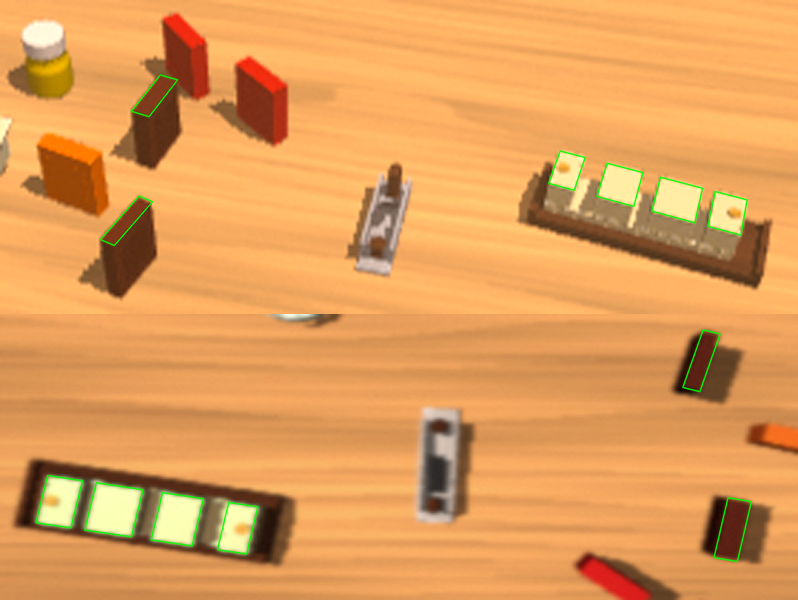

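The projected outlines land on both panel tops and on the comb blocks in both views, so the measurements agree. A finer scene-camera measurement of the comb comes next, along with the step to the thick panel.

```bash
cat >> h.py <<'E'
def to(x,y,z,yaw):
    s=monitor.state(); p=np.array(s["tool_pos"])*1000; w=s["eef_rot"][2]
    a=np.radians(w); dx,dy=x-p[0],y-p[1]
    print("t%.2f pos"%s["clock"],p.round(1),"rot",np.round(s["eef_rot"],2),"F",np.round(s["force"],1),"w %.3f"%s["gripper_width"])
    print(" tool d mm: %.1f %.1f %.1f turn %.2f"%(dx*np.cos(a)+dy*np.sin(a), dx*np.sin(a)-dy*np.cos(a), p[2]-z, (w-yaw+180)%360-180))
E
python3 - <<'E'
from h import *
s=cv2.imread("pics/scene0.png");F=6
c=cv2.resize(s[165:225,325:430],None,fx=F,fy=F,interpolation=cv2.INTER_CUBIC).astype(float)
a=np.radians(-9.6);gx=np.array([np.cos(a),np.sin(a)]);gy=np.array([-gx[1],gx[0]])
m=((c[...,0]>85)).astype(np.uint8)
for q in sorted(cv2.findContours(m,0,2)[0],key=lambda q:q[:,0,0].mean()):
    if cv2.contourArea(q)>50*F*F:
        r=rect(ray("scene",(q[:,0]+.5)/F-.5+[325,165],.042)); print(r, 'gx,gy',(r[:2]@gx).round(1),(r[:2]@gy).round(1))
print('est mid', np.array([488.3,154.3])@gx,np.array([488.3,154.3])@gy)
to(482,-242.8,100,-100.6)
E
```

```text
[488.7  95.2  63.5  28.6  -8.1] gx,gy 466.0 175.4
[496.1 133.6  64.7  31.7  -8.2] gx,gy 466.9 214.5
[491.7 177.4  41.4  32.   -8.9] gx,gy 455.2 256.9
[498.4 214.5  41.3  24.2 -10.7] gx,gy 455.6 294.6
est mid 455.729447283233 233.57236754145168
t0.10 pos [ 216.5 -612.3  230.2] rot [-1.7999e+02  1.1000e-01 -7.0530e+01] F [0.1 0.7 0.3] w 1.000
 tool d mm: -259.8 -373.5 130.2 turn 30.07
```

```bash
python3 -m creep '[[[0,0,0,7,0.4],[0,0,0,7,0.4],[0,0,0,7,0.4],[0,0,0,7,0.4],[0,0,0,2.1,0.4],[-0.03,-0.026,0,0,0.4],[-0.03,-0.026,0,0,0.4],[-0.03,-0.026,0,0,0.4],[-0.03,-0.026,0,0,0.4],[0,0,0,0,0.4]]]' 20; python3 -c "
from h import *
to(482,-242.8,100,-100.6)"
```

```text
clock: 0.93
tool_pos: [0.3436, -0.5113, 0.2226]
eef_rot: [179.6, 0.7, -102.3]
force: [-0.5, -0.6, -1.1]
gripper_width: 0.598
t0.93 pos [ 343.6 -511.3  222.6] rot [ 179.6     0.68 -102.28] F [-0.5 -0.6 -1.1] w 0.598
 tool d mm: -291.8 -78.1 122.6 turn -1.68
```

```bash
python3 -m creep '[[[-0.036,-0.0098,0.014,0,0.4],[-0.036,-0.0098,0.014,-0.8,0.4],[-0.036,-0.0098,0.014,-0.8,0.4],[-0.036,-0.0098,0.014,0,0.4],[-0.036,-0.0098,0.014,0,0.4],[-0.036,-0.0098,0.014,0,0.4],[-0.036,-0.0098,0.014,0,0.4],[-0.036,-0.0098,0.014,0,0.4],[0,0,0,0,0.4],[0,0,0,0,0.4]]]' 20; python3 -c "
from h import *
to(482,-242.8,30,-100.6)"
```

```text
clock: 1.77
tool_pos: [0.4763, -0.2338, 0.1058]
eef_rot: [179.4, 0.5, -100.5]
force: [0.1, -1.1, 0.4]
gripper_width: 0.599
t1.77 pos [ 476.3 -233.8  105.8] rot [ 179.38    0.52 -100.46] F [ 0.1 -1.1  0.4] w 0.599
 tool d mm: 7.8 -7.3 75.8 turn 0.14
```

```bash
python3 -m creep '[[[0.004,-0.0037,0.0,0,0.45],[0.004,-0.0037,0.0,0,0.45],[0,0,0.015,0,0.45],[0,0,0.015,0,0.45],[0,0,0.015,0,0.45],[0,0,0.015,0,0.45],[0,0,0.008,0,0.45],[0,0,0.004,0,0.45],[0,0,0,0,0.45],[0,0,0,0,0.45]]]' 20; python3 -c "
from h import *
to(482,-242.8,30,-100.6)
cv2.imwrite('pics/g1.png',np.hstack([cv2.resize(optics.camera('scene')[110:240,150:280],(400,400)),cv2.resize(optics.camera('top')[170:300,260:390],(400,400))]))"
```

```text
clock: 2.6
tool_pos: [0.4844, -0.2599, 0.0374]
eef_rot: [-179.9, 0.1, -101.3]
force: [-0.7, 0.2, 0.2]
gripper_width: 0.554
t2.60 pos [ 484.4 -259.9   37.4] rot [-1.7992e+02  8.0000e-02 -1.0133e+02] F [-0.7  0.2  0.2] w 0.554
 tool d mm: -16.3 5.7 7.4 turn -0.73
```

View pics/g1.png

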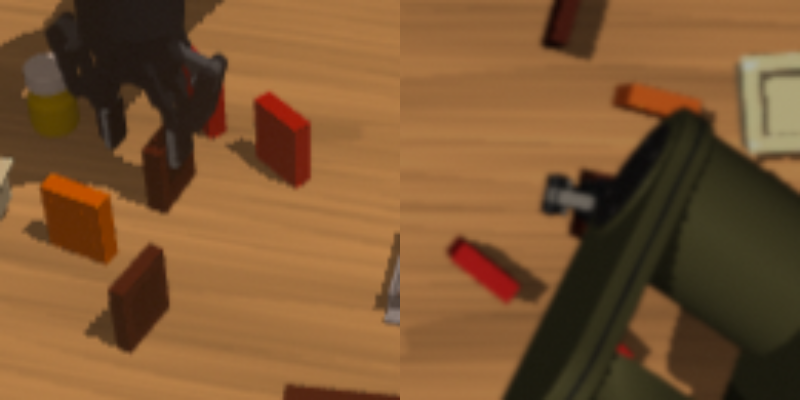

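The hand is off by about 16 mm in tool x, so there was drift. One finger sits right beside the panel, with no contact force. I'll correct the offset before closing.

```bash
python3 -m creep '[[[-0.005,0,0,0,0.45],[-0.005,0,0,0,0.45],[-0.004,0.003,0,-0.5,0.45],[0,0,0,0,0.45],[0,0,0,0,0.45],[0,0,0,0,0.45],[0,0,0,0,0.45],[0,0,0,0,0.45],[0,0,0,0,0.45],[0,0,0,0,0.45]]]' 20; python3 -c "
from h import *
to(482,-242.8,30,-100.6)"
```

```text
clock: 3.53
tool_pos: [0.4865, -0.2439, 0.0412]
eef_rot: [-179.6, -0.1, -100.6]
force: [-0.6, 0.3, -0.4]
gripper_width: 0.554
t3.53 pos [ 486.5 -243.9   41.2] rot [-1.7958e+02 -6.0000e-02 -1.0063e+02] F [-0.6  0.3 -0.4] w 0.554
 tool d mm: -0.3 4.6 11.2 turn -0.03
```

```bash
python3 -m creep '[[[0,0.002,0.004,0,0.45],[0,0.002,0.004,0,0.45],[0,0,0.003,0,0.45],[0,0,0,0,0.45],[0,0,0,0,0.45],[0,0,0,0,0.7],[0,0,0,0,0.9],[0,0,0,0,0.9],[0,0,0,0,0.9],[0,0,0,0,0.9]]]' 40; python3 -c "
from h import *
to(482,-242.8,30,-100.6)"
```

```text
clock: 4.37
tool_pos: [0.4817, -0.2433, 0.0283]
eef_rot: [-179.6, -0.0, -100.7]
force: [-0.4, -0.4, 0.3]
gripper_width: 0.182
t4.37 pos [ 481.7 -243.3   28.3] rot [-1.7965e+02 -3.0000e-02 -1.0067e+02] F [-0.4 -0.4  0.3] w 0.182
 tool d mm: -0.5 -0.2 -1.7 turn -0.07
```

```bash
python3 -m creep '[[[0,0,-0.008,0,0.9],[0,0,-0.015,0,0.9],[0,0,-0.02,0,0.9],[0,0,-0.02,0,0.9],[0,0,-0.01,0,0.9],[-0.012,0,-0.005,-0.3,0.9],[-0.025,0,0,-0.3,0.9],[-0.03,0,0,-0.3,0.9],[-0.03,0,0,0,0.9],[-0.03,0,0,0,0.9]]]' 40; python3 -c "
from h import *
to(481,110.9,110,-99.6)"
```

```text
clock: 5.2
tool_pos: [0.5035, -0.1158, 0.1122]
eef_rot: [-179.6, -0.0, -100.2]
force: [0.7, 0.8, -0.5]
gripper_width: 0.178
t5.20 pos [ 503.5 -115.8  112.2] rot [-1.7959e+02 -3.0000e-02 -1.0024e+02] F [ 0.7  0.8 -0.5] w 0.178
 tool d mm: -219.0 62.5 2.2 turn -0.64
```

```bash
python3 -m creep '[[[-0.03,0.008,0,0,0.9],[-0.03,0.009,0,0,0.9],[-0.03,0.009,0,-0.3,0.9],[-0.03,0.009,0,-0.3,0.9],[-0.03,0.009,0,0,0.9],[-0.025,0.008,0,0,0.9],[-0.013,0.005,0,0,0.9],[-0.005,0,0,0,0.9],[0,0,0,0,0.9],[0,0,0,0,0.9]]]' 40; python3 -c "
from h import *
to(481,110.9,78,-99.6)"
```

```text
clock: 6.03
tool_pos: [0.4734, 0.1052, 0.1088]
eef_rot: [-179.9, 0.1, -99.0]
force: [-0.5, -0.8, -0.5]
gripper_width: 0.18
t6.03 pos [473.4 105.2 108.8] rot [-1.7989e+02  1.4000e-01 -9.8960e+01] F [-0.5 -0.8 -0.5] w 0.180
 tool d mm: -6.8 -6.6 30.8 turn 0.64
```

```bash
python3 -m creep '[[[-0.003,-0.003,0.008,0.3,0.9],[-0.002,-0.003,0.008,0.3,0.9],[-0.001,0,0.008,0,0.9],[0,0,0.004,0,0.9],[0,0,0,0,0.9],[0,0,0,0,0.9],[0,0,0,0,0.9],[0,0,0,0,0.9],[0,0,0,0,0.9],[0,0,0,0,0.9]]]' 40; python3 -c "
from h import *
to(481,110.9,78,-99.6)
cv2.imwrite('pics/g2.png',np.hstack([cv2.resize(optics.camera('scene')[125:225,325:435],(440,400),interpolation=2),cv2.resize(optics.camera('top')[190:280,90:200],(360,400))]))"
```

```text
clock: 6.87
tool_pos: [0.4814, 0.1063, 0.0762]
eef_rot: [180.0, 0.1, -100.0]
force: [-0.4, 0.3, -0.5]
gripper_width: 0.182
t6.87 pos [481.4 106.3  76.2] rot [ 1.7996e+02  5.0000e-02 -1.0004e+02] F [-0.4  0.3 -0.5] w 0.182
 tool d mm: -4.5 1.2 -1.8 turn -0.44
```

View pics/g2.png

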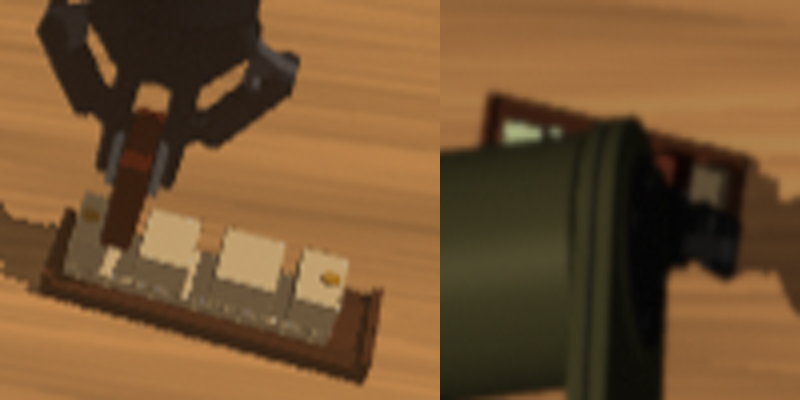

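```bash
python3 -m creep '[[[-0.002,0.001,0,-0.2,0.9],[-0.002,0,0,-0.2,0.9],[0,0,0.001,0,0.9],[0,0,0.001,0,0.9],[0,0,0,0,0.9],[0,0,0,0,0.9],[0,0,0,0,0.9],[0,0,0,0,0.9],[0,0,0,0,0.9],[0,0,0,0,0.9]]]' 40; python3 -c "
from h import *
to(481,110.9,74,-99.6)
im=optics.camera('scene'); cv2.imwrite('pics/s3.png',im)
P=np.array([-99.6]);a=np.radians(-9.6);gx=np.array([np.cos(a),np.sin(a)]);gy=np.array([-gx[1],gx[0]])
p=monitor.state()['tool_pos']*1000
cv2.imwrite('pics/g3.png',cv2.resize(cv2.convertScaleAbs(im[145:225,325:425],alpha=1.6),(750,600),interpolation=2))
for nm,c,z,g in (('panel bottom front L/R',p[:2]+25*gx,p[2]-28.3,8),('slot mouth front',np.array([481,110.9])+20*gx,42,8.8)):
    print(nm,proj('scene',[np.r_[c-g*gy,z]/1000,np.r_[c+g*gy,z]/1000]).round(1).tolist())
"
```

```text
clock: 7.8
tool_pos: [0.4814, 0.1112, 0.0747]
eef_rot: [-180.0, 0.1, -99.6]
force: [0.3, -0.1, -0.4]
gripper_width: 0.182
t7.80 pos [481.4 111.2  74.7] rot [-1.7996e+02  7.0000e-02 -9.9560e+01] F [ 0.3 -0.1 -0.4] w 0.182
 tool d mm: 0.4 0.4 0.7 turn 0.04
panel bottom front L/R [[351.4, 186.6], [358.6, 188.5]]
slot mouth front [[351.0, 186.3], [358.9, 188.4]]
```

View pics/g3.png

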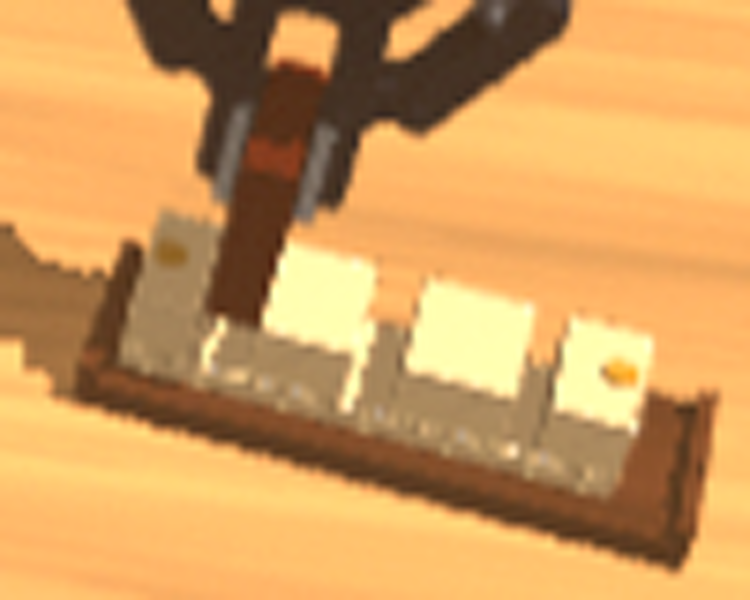

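The panel hangs over the wide slot: its bottom corners are at about (352,186.5) and (359.5,188), and the slot's right edge is at about 359.4. I'll lower it gently and feel for the slot.

```bash
python3 -m creep '[[[0,0,0.0015,0,0.9],[0,0,0.001,0,0.9],[0,0,0.001,0,0.9],[0,0,0.001,0,0.9],[0,0,0.001,0,0.9],[0,0,0,0,0.9],[0,0,0,0,0.9],[0,0,0,0,0.9],[0,0,0,0,0.9],[0,0,0,0,0.9]]]' 40; python3 -c "
from h import *
to(481,110.9,48.3,-99.6)"
```

```text
clock: 8.68
tool_pos: [0.4813, 0.1111, 0.0685]
eef_rot: [-180.0, 0.1, -99.6]
force: [-0.1, -0.4, -1.0]
gripper_width: 0.18
t8.68 pos [481.3 111.1  68.5] rot [-1.7998e+02  7.0000e-02 -9.9570e+01] F [-0.1 -0.4 -1. ] w 0.180
 tool d mm: 0.3 0.3 20.2 turn 0.03
```

```bash
python3 -m creep '[[[0,0,0.001,0,0.9],[0,0,0.001,0,0.9],[0,0,0.001,0,0.9],[0,0,0.001,0,0.9],[0,0,0.001,0,0.9],[0,0,0,0,0.9],[0,0,0,0,0.9],[0,0,0,0,0.9],[0,0,0,0,0.9],[0,0,0,0,0.9]]]' 40; python3 -c "
from h import *
to(481,110.9,48.3,-99.6)"
```

```text
clock: 9.52
tool_pos: [0.4814, 0.1111, 0.0629]
eef_rot: [-180.0, 0.1, -99.6]
force: [-0.0, 0.6, -0.0]
gripper_width: 0.181
t9.52 pos [481.4 111.1  62.9] rot [-1.7997e+02  7.0000e-02 -9.9570e+01] F [-0.   0.6 -0. ] w 0.181
 tool d mm: 0.3 0.3 14.6 turn 0.03
```

It's about 7 mm into the slot with no contact force, so I'll continue down.

```bash
python3 -m creep '[[[0,0,0.0015,0,0.9],[0,0,0.0015,0,0.9],[0,0,0.0015,0,0.9],[0,0,0.0015,0,0.9],[0,0,0.0015,0,0.9],[0,0,0.0015,0,0.9],[0,0,0.001,0,0.9],[0,0,0,0,0.9],[0,0,0,0,0.9],[0,0,0,0,0.9]]]' 40; python3 -c "
from h import *
to(481,110.9,48.3,-99.6)"
```

```text
clock: 10.35
tool_pos: [0.4812, 0.1111, 0.0516]
eef_rot: [-180.0, 0.1, -99.6]
force: [0.0, -0.9, -0.1]
gripper_width: 0.183
t10.35 pos [481.2 111.1  51.6] rot [-1.800e+02  6.000e-02 -9.957e+01] F [ 0.  -0.9 -0.1] w 0.183
 tool d mm: 0.2 0.2 3.3 turn 0.03
```

```bash
python3 -m creep '[[[0,0,0.001,0,0.9],[0,0,0.001,0,0.9],[0,0,0.0005,0,0.9],[0,0,0.0005,0,0.9],[0,0,0.0005,0,0.9],[0,0,0,0,0.9],[0,0,0,0,0.9],[0,0,0,0,0.9],[0,0,0,0,0.9],[0,0,0,0,0.9]]]' 40; python3 -c "
from h import *
to(481,110.9,48.3,-99.6)"
```

```text
clock: 11.18
tool_pos: [0.4816, 0.1112, 0.0482]
eef_rot: [-179.9, 0.1, -99.6]
force: [0.3, 0.1, 0.1]
gripper_width: 0.182
t11.18 pos [481.6 111.2  48.2] rot [-1.7995e+02  8.0000e-02 -9.9570e+01] F [0.3 0.1 0.1] w 0.182
 tool d mm: 0.4 0.6 -0.1 turn 0.03
```

The panel is at floor height (48.2 against 48.3 expected). I'll release it and lift.

```bash
python3 -m creep '[[[0,0,0,0,0.75],[0,0,0,0,0.65],[0,0,0,0,0.6],[0,0,0,0,0.6],[0,0,0,0,0.6],[0,0,-0.004,0,0.6],[0,0,-0.01,0,0.6],[0,0,-0.015,0,0.6],[0,0,-0.02,0,0.6],[0,0,-0.02,0,0.6]]]' 40; python3 -c "
from h import *
to(621.2,-221.2,110,-105.7)"
```

```text
clock: 12.02
tool_pos: [0.4781, 0.1107, 0.1169]
eef_rot: [179.5, -0.1, -99.6]
force: [0.7, 0.2, 0.1]
gripper_width: 0.399
t12.02 pos [478.1 110.7 116.9] rot [ 1.795e+02 -8.000e-02 -9.957e+01] F [0.7 0.2 0.1] w 0.399
 tool d mm: 303.5 -196.3 6.9 turn 6.13
```

```bash
python3 -m creep '[[[0.015,-0.01,-0.008,0,0.6],[0.03,-0.02,0,0,0.6],[0.034,-0.022,0,0,0.6],[0.034,-0.022,0,1,0.6],[0.034,-0.022,0,1,0.6],[0.034,-0.022,0,1,0.6],[0.034,-0.022,0,1,0.6],[0.034,-0.022,0,1,0.6],[0.025,-0.018,0,1,0.6],[0.008,-0.006,0,0,0.6]]]' 40; python3 -c "
from h import *
to(621.2,-221.2,80,-105.7)
for n in('scene','top'): cv2.imwrite('pics/%s4.png'%n,optics.camera(n))
o=np.hstack([cv2.resize(cv2.imread('pics/scene4.png')[145:225,325:425],(400,320)),cv2.resize(cv2.imread('pics/top4.png')[190:270,90:190],(400,320))])
cv2.imwrite('pics/g4.png',cv2.convertScaleAbs(o,alpha=1.6))"
```

```text
clock: 12.85
tool_pos: [0.6159, -0.2116, 0.1456]
eef_rot: [-179.0, 0.2, -105.4]
force: [-0.0, -0.9, -0.2]
gripper_width: 0.398
t12.85 pos [ 615.9 -211.6  145.6] rot [-1.7901e+02  1.6000e-01 -1.0537e+02] F [-0.  -0.9 -0.2] w 0.398
 tool d mm: 7.8 -7.6 65.6 turn 0.33
```

View pics/g4.png

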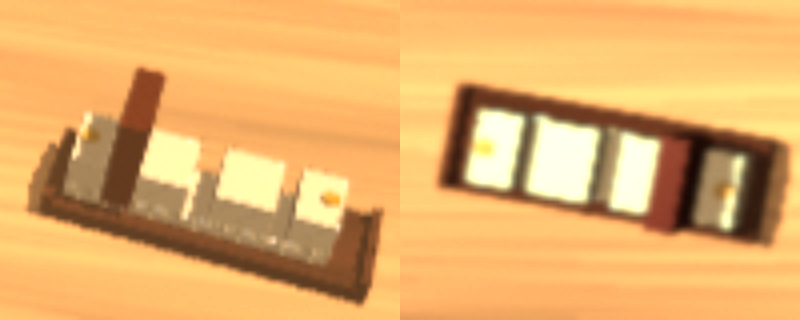

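The thick panel stands upright and seated in the wide slot, at left in the scene view and right in the top view. Next is the thin one.

```bash
python3 -m creep '[[[0.002,-0.003,0.01,0,0.6],[0.001,-0.002,0.01,0,0.6],[0,0,0.01,0,0.6],[0,0,0.01,0,0.6],[0,0,0.008,0,0.6],[0,0,0.004,0,0.6],[0,0,0,0,0.6],[0,0,0,0,0.6],[0,0,0,0,0.6],[0,0,0,0,0.6]]]' 40; python3 -c "
from h import *
to(621.2,-221.2,30,-105.7)"
```

```text
clock: 13.78
tool_pos: [0.6176, -0.2054, 0.0857]
eef_rot: [-179.5, 0.4, -104.8]
force: [1.2, 0.1, -0.7]
gripper_width: 0.401
t13.78 pos [ 617.6 -205.4   85.7] rot [-179.48    0.37 -104.85] F [ 1.2  0.1 -0.7] w 0.401
 tool d mm: 14.3 -7.5 55.7 turn 0.85
```

```bash
python3 -m creep '[[[0.004,-0.002,0,0.4,0.6],[0.004,-0.002,0,0.4,0.6],[0.003,-0.001,0,0,0.6],[0,0,0,0,0.6],[0,0,0,0,0.6],[0,0,0,0,0.6],[0,0,0,0,0.6],[0,0,0,0,0.6],[0,0,0,0,0.6],[0,0,0,0,0.6]]]' 40; python3 -c "
from h import *
to(621.2,-221.2,30,-105.7)"
```

```text
clock: 14.62
tool_pos: [0.6214, -0.2202, 0.0887]
eef_rot: [-179.2, 0.3, -105.8]
force: [0.5, 0.1, -0.6]
gripper_width: 0.402
t14.62 pos [ 621.4 -220.2   88.7] rot [-179.19    0.33 -105.79] F [ 0.5  0.1 -0.6] w 0.402
 tool d mm: 1.0 -0.1 58.7 turn -0.09
```

```bash
python3 -m creep '[[[0,0,0.005,0,0.6],[0,0,0.008,0,0.6],[0,0,0.009,0,0.6],[0,0,0.009,0,0.6],[0,0,0.006,0,0.6],[0,0,0.003,0,0.6],[0,0,0,0,0.6],[0,0,0,0,0.6],[0,0,0,0,0.6],[0,0,0,0,0.6]]]' 40; python3 -c "
from h import *
to(621.2,-221.2,30,-105.7)"
```

```text
clock: 15.45
tool_pos: [0.6206, -0.219, 0.0418]
eef_rot: [-179.4, 0.4, -105.8]
force: [0.3, -0.3, 0.4]
gripper_width: 0.4
t15.45 pos [ 620.6 -219.    41.8] rot [-179.43    0.37 -105.76] F [ 0.3 -0.3  0.4] w 0.400
 tool d mm: 1.9 -1.2 11.8 turn -0.06
```

```bash
python3 -m creep '[[[0.001,-0.001,0.004,0,0.6],[0,0,0.004,0,0.6],[0,0,0.002,0,0.6],[0,0,0,0,0.6],[0,0,0,0,0.6],[0,0,0,0,0.8],[0,0,0,0,0.95],[0,0,0,0,0.95],[0,0,0,0,0.95],[0,0,0,0,0.95]]]' 40; python3 -c "
from h import *
to(621.2,-221.2,30,-105.7)"
```

```text
clock: 16.28
tool_pos: [0.6227, -0.2209, 0.0327]
eef_rot: [-179.2, 0.3, -105.8]
force: [-0.0, -0.2, -1.1]
gripper_width: 0.133
t16.28 pos [ 622.7 -220.9   32.7] rot [-179.24    0.34 -105.76] F [-0.  -0.2 -1.1] w 0.133
 tool d mm: 0.6 1.3 2.7 turn -0.06
```

```bash
python3 -m creep '[[[0,0,-0.008,0,0.95],[0,0,-0.018,0,0.95],[0,0,-0.025,0,0.95],[0,0,-0.025,0,0.95],[0,0,-0.025,0,0.95],[-0.012,0.006,-0.012,-1,0.95],[-0.025,0.012,0,-1,0.95],[-0.03,0.016,0,-1,0.95],[-0.03,0.016,0,-1,0.95],[-0.03,0.016,0,-1,0.95]]]' 40; python3 -c "
from h import *
to(489.5,154.2,140,-99.6)"
```

```text
clock: 17.12
tool_pos: [0.5872, -0.0844, 0.1572]
eef_rot: [-178.9, 0.2, -101.1]
force: [0.6, 0.1, -0.4]
gripper_width: 0.135
t17.12 pos [587.2 -84.4 157.2] rot [-178.87    0.2  -101.11] F [ 0.6  0.1 -0.4] w 0.135
 tool d mm: -215.3 141.8 17.2 turn -1.51
```

```bash
python3 -m creep '[[[-0.029,0.019,0,0,0.95],[-0.029,0.019,0,-0.5,0.95],[-0.029,0.019,0,-0.5,0.95],[-0.029,0.019,0,-0.5,0.95],[-0.029,0.019,0,0,0.95],[-0.022,0.016,0,0,0.95],[-0.012,0.009,0,0,0.95],[-0.004,0.003,0,0,0.95],[0,0,0,0,0.95],[0,0,0,0,0.95]]]' 40; python3 -c "
from h import *
to(489.5,154.2,140,-99.6)"
```

```text
clock: 17.95
tool_pos: [0.4925, 0.1316, 0.1632]
eef_rot: [-178.3, 0.4, -99.1]
force: [0.3, 0.1, -0.8]
gripper_width: 0.132
t17.95 pos [492.5 131.6 163.2] rot [-178.27    0.37  -99.12] F [ 0.3  0.1 -0.8] w 0.132
 tool d mm: -21.8 6.6 23.2 turn 0.48
```

The tilt is along the slot (roll acts first, then yaw -99°), which is harmless for the fit. I'll align over the middle slot.

```bash
python3 -m creep '[[[-0.006,0.002,0,0.2,0.95],[-0.006,0.002,0,0.2,0.95],[-0.004,0.001,0.004,0,0.95],[-0.001,0,0.008,0,0.95],[0,0,0.008,0,0.95],[0,0,0.006,0,0.95],[0,0,0.003,0,0.95],[0,0,0,0,0.95],[0,0,0,0,0.95],[0,0,0,0,0.95]]]' 40; python3 -c "
from h import *
to(489.5,154.2,90,-99.6)"
```

```text
clock: 18.78
tool_pos: [0.4927, 0.1467, 0.1293]
eef_rot: [-178.4, 0.3, -100.0]
force: [0.3, 0.7, -0.8]
gripper_width: 0.13
t18.78 pos [492.7 146.7 129.3] rot [-178.42    0.26  -99.95] F [ 0.3  0.7 -0.8] w 0.130
 tool d mm: -6.9 4.5 39.3 turn -0.35
```

```bash
python3 -m creep '[[[-0.003,0.002,0.003,-0.2,0.95],[-0.003,0.001,0.006,-0.1,0.95],[0,0,0.008,0,0.95],[0,0,0.008,0,0.95],[0,0,0.006,0,0.95],[0,0,0.003,0,0.95],[0,0,0,0,0.95],[0,0,0,0,0.95],[0,0,0,0,0.95],[0,0,0,0,0.95]]]' 40; python3 -c "
from h import *
to(489.5,154.2,78.5,-99.6)"
```

```text
clock: 19.62
tool_pos: [0.4917, 0.1538, 0.0917]
eef_rot: [-178.4, 0.3, -99.6]
force: [-0.3, -0.1, -1.2]
gripper_width: 0.129
t19.62 pos [491.7 153.8  91.7] rot [-178.4     0.26  -99.61] F [-0.3 -0.1 -1.2] w 0.129
 tool d mm: -0.0 2.2 13.2 turn -0.01
```

```bash
python3 -m creep '[[[0,0.001,0.003,0,0.95],[0,0.001,0.004,0,0.95],[0,0,0.003,0,0.95],[0,0,0.001,0,0.95],[0,0,0,0,0.95],[0,0,0,0,0.95],[0,0,0,0,0.95],[0,0,0,0,0.95],[0,0,0,0,0.95],[0,0,0,0,0.95]]]' 40; python3 -c "
from h import *
to(489.5,154.2,74.7,-99.6)
im=optics.camera('scene');cv2.imwrite('pics/g5.png',cv2.resize(cv2.convertScaleAbs(im[145:225,325:425],alpha=1.6),(750,600),interpolation=2))"
```

```text
clock: 20.45
tool_pos: [0.4908, 0.1543, 0.0808]
eef_rot: [-178.3, 0.3, -99.6]
force: [0.2, 0.0, -1.0]
gripper_width: 0.132
t20.45 pos [490.8 154.3  80.8] rot [-178.26    0.31  -99.62] F [ 0.2  0.  -1. ] w 0.132
 tool d mm: 0.3 1.3 6.1 turn -0.02
```

View pics/g5.png

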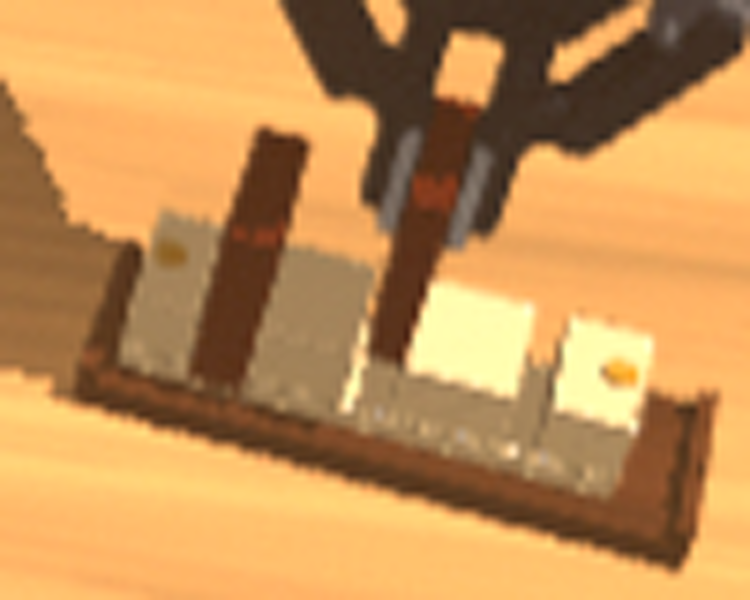

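The panel is over the middle slot, with its bottom at about (376–408, 355) in the zoom between the blocks. Lowering gently.

```bash
python3 -m creep '[[[0,0.001,0.002,0,0.95],[0,0,0.0015,0,0.95],[0,0,0.001,0,0.95],[0,0,0.001,0,0.95],[0,0,0.001,0,0.95],[0,0,0.001,0,0.95],[0,0,0,0,0.95],[0,0,0,0,0.95],[0,0,0,0,0.95],[0,0,0,0,0.95]]]' 40; python3 -c "
from h import *
to(489.5,154.2,52.7,-99.6)"
```

```text
clock: 21.33
tool_pos: [0.4902, 0.1542, 0.0727]
eef_rot: [-178.2, 0.3, -99.6]
force: [0.2, 0.2, -0.2]
gripper_width: 0.131
t21.33 pos [490.2 154.2  72.7] rot [-178.24    0.28  -99.62] F [ 0.2  0.2 -0.2] w 0.131
 tool d mm: 0.1 0.7 20.0 turn -0.02
```

```bash
python3 -m creep '[[[0,0,0.001,0,0.95],[0,0,0.001,0,0.95],[0,0,0.001,0,0.95],[0,0,0.0015,0,0.95],[0,0,0.0015,0,0.95],[0,0,0.0015,0,0.95],[0,0,0.001,0,0.95],[0,0,0,0,0.95],[0,0,0,0,0.95],[0,0,0,0,0.95]]]' 40; python3 -c "
from h import *
to(489.5,154.2,52.7,-99.6)"
```

```text
clock: 22.17
tool_pos: [0.4903, 0.1542, 0.0631]
eef_rot: [-178.3, 0.3, -99.6]
force: [0.6, 0.1, -0.2]
gripper_width: 0.131
t22.17 pos [490.3 154.2  63.1] rot [-178.26    0.27  -99.61] F [ 0.6  0.1 -0.2] w 0.131
 tool d mm: 0.2 0.8 10.4 turn -0.01
```

Entered freely, about 12 mm deep. Continuing.

```bash
python3 -m creep '[[[0,0,0.0015,0,0.95],[0,0,0.0015,0,0.95],[0,0,0.0015,0,0.95],[0,0,0.0015,0,0.95],[0,0,0.001,0,0.95],[0,0,0,0,0.95],[0,0,0,0,0.95],[0,0,0,0,0.95],[0,0,0,0,0.95],[0,0,0,0,0.95]]]' 40; python3 -c "
from h import *
to(489.5,154.2,52.7,-99.6)"
```

```text
clock: 23.0
tool_pos: [0.4906, 0.1542, 0.0554]
eef_rot: [-178.3, 0.3, -99.6]
force: [0.5, -0.3, -0.4]
gripper_width: 0.132
t23.00 pos [490.6 154.2  55.4] rot [-178.25    0.27  -99.61] F [ 0.5 -0.3 -0.4] w 0.132
 tool d mm: 0.2 1.1 2.7 turn -0.01
```

```bash
python3 -m creep '[[[0,0,0.001,0,0.95],[0,0,0.0005,0,0.95],[0,0,0.0005,0,0.95],[0,0,0.0003,0,0.95],[0,0,0,0,0.95],[0,0,0,0,0.95],[0,0,0,0,0.95],[0,0,0,0,0.95],[0,0,0,0,0.95],[0,0,0,0,0.95]]]' 40; python3 -c "
from h import *
to(489.5,154.2,52.7,-99.6)"
```

```text
clock: 23.83
tool_pos: [0.4909, 0.1541, 0.0531]
eef_rot: [-178.2, 0.3, -99.6]
force: [0.2, -0.6, -0.3]
gripper_width: 0.13
t23.83 pos [490.9 154.1  53.1] rot [-178.23    0.27  -99.61] F [ 0.2 -0.6 -0.3] w 0.130
 tool d mm: 0.2 1.4 0.4 turn -0.01
```

```bash
python3 -m creep '[[[0,0,0,0,0.82],[0,0,0,0,0.78],[0,0,0,0,0.75],[0,0,0,0,0.75],[0,0,0,0,0.75],[0,0,-0.004,0,0.75],[0,0,-0.008,0,0.75],[0,0,-0.014,0,0.75],[0,0,-0.02,0,0.75],[0,0,-0.02,0,0.75]]]' 40; python3 -c "
from h import *
to(489.5,154.2,150,-99.6)"
```

```text
clock: 24.67
tool_pos: [0.4854, 0.1538, 0.1181]
eef_rot: [-178.8, 0.1, -99.6]
force: [1.1, 0.6, -0.8]
gripper_width: 0.248
t24.67 pos [485.4 153.8 118.1] rot [-1.7877e+02  1.2000e-01 -9.9630e+01] F [ 1.1  0.6 -0.8] w 0.248
 tool d mm: -1.1 -4.0 -31.9 turn -0.03
```

Released and clear. I'll move away so the cameras can see.

```bash
python3 -m creep '[[[0,0,-0.03,0,0.75],[0,0,-0.03,0,0.75],[0,0,-0.02,0,0.75],[0.02,0.02,0,0,0.75],[0.03,0.02,0,0,0.75],[0.03,0.02,0,0,0.75],[0.03,0.02,0,0,0.75],[0.03,0,0,0,0.75],[0.02,0,0,0,0.75],[0,0,0,0,0.75]]]' 40; python3 - <<'E'
from h import *
to(489.5,154.2,150,-99.6)
for n in('scene','top'): cv2.imwrite('pics/%s6.png'%n,optics.camera(n))
s=cv2.imread('pics/scene6.png');t=cv2.imread('pics/top6.png')
o=np.hstack([cv2.resize(s[145:225,325:425],(400,320),interpolation=2),cv2.resize(t[190:270,90:190],(400,320),interpolation=2)])
o=np.vstack([cv2.convertScaleAbs(o,alpha=1.6),np.hstack([cv2.resize(s,(373,280)),cv2.resize(t,(373,280)),np.zeros((280,54,3),np.uint8)])])
cv2.imwrite('pics/g6.png',o)
a=np.radians(-9.6);gx=np.array([np.cos(a),np.sin(a)]);gy=np.array([-gx[1],gx[0]])
F=6;c=cv2.resize(t[190:270,90:190],None,fx=F,fy=F,interpolation=2).astype(float)
r=c[...,2]/np.maximum(c[...,1],1)
m=((r>2)&(c[...,2]>52)).astype(np.uint8)
m=cv2.morphologyEx(m,cv2.MORPH_OPEN,np.ones((13,13)))
for q in cv2.findContours(m,0,2)[0]:
    if cv2.contourArea(q)>30*F*F:
        R=rect(ray('top',(q[:,0]+.5)/F-.5+[90,190],.08)); print(R,'rel mid slot gx,gy',((R[:2]-[488.3,154.3])@gx).round(1),((R[:2]-[488.3,154.3])@gy).round(1))
E
```

```text
clock: 25.5
tool_pos: [0.3776, 0.0068, 0.2149]
eef_rot: [-177.4, 0.4, -99.3]
force: [0.1, -0.0, -0.1]
gripper_width: 0.249
t25.50 pos [377.6   6.8 214.9] rot [-177.39    0.42  -99.25] F [ 0.1 -0.  -0.1] w 0.249
 tool d mm: -163.5 -86.7 64.9 turn 0.35
[483.  110.   47.3  13.5 -10.2] rel mid slot gx,gy 2.2 -44.6
[492.3 152.9  48.5   9.5  -8.9] rel mid slot gx,gy 4.2 -0.7
```

View pics/g6.png

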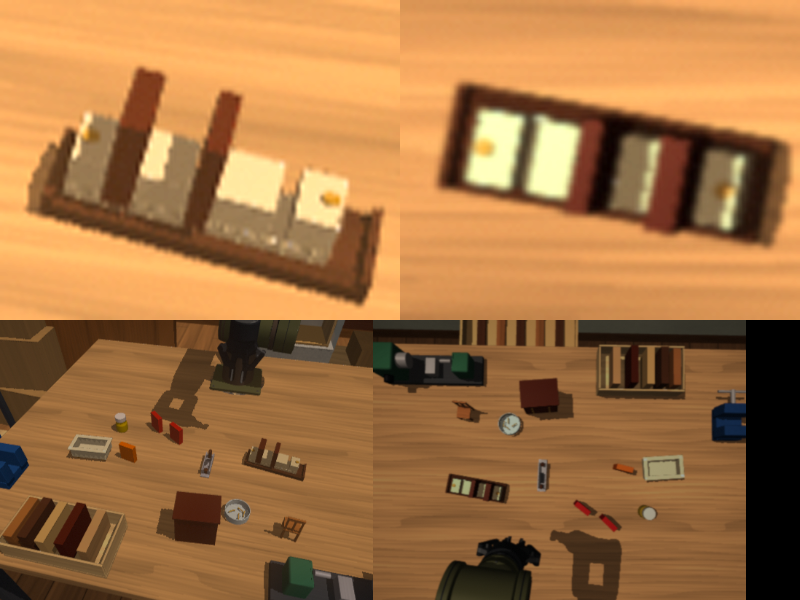

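Both panels stand upright in their slots, thick in the wide one and thin in the middle one, and the bystanders look unchanged. Now I'll check height and front-back centring against both views.

```bash
python3 - <<'E'
from h import *
s=cv2.imread('pics/scene6.png');t=cv2.imread('pics/top6.png')
def poly(c,L,W,z):
    a=np.radians(-9.6);e=np.array([np.cos(a),np.sin(a)]);f=np.array([-e[1],e[0]])
    return np.array([np.r_[np.array(c)+i*L/2*e+j*W/2*f,z]/1000 for i,j in((1,1),(1,-1),(-1,-1),(-1,1))])
B=[(poly((481,110.9),50,16,80),(0,255,0)),(poly((488.3,154.3),50,12,80),(0,255,0)),(poly((481,110.9),50,16,20),(255,0,0)),(poly((488.3,154.3),50,12,20),(255,0,0))]
out=[]
for n,im,(x0,y0) in(("scene",s,(335,150)),("top",t,(110,195))):
    k=400/70;o=cv2.convertScaleAbs(cv2.resize(im[y0:y0+70,x0:x0+70],(400,400),interpolation=2),alpha=1.6)
    for P,col in B:
        u=(proj(n,P)-[x0,y0]+.5)*k-.5
        cv2.polylines(o,[(u*8).round().astype(np.int32)],True,col,1,cv2.LINE_AA,3)
    out.append(o)
cv2.imwrite('pics/g7.png',np.hstack(out))
E
```

```text
(no output)
```

View pics/g7.png

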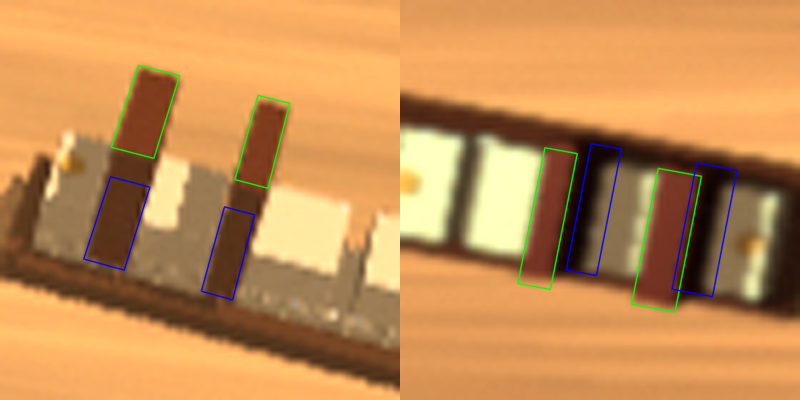

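```bash
python3 - <<'E'
from h import *
s=cv2.imread('pics/scene6.png');t=cv2.imread('pics/top6.png')
o=np.hstack([cv2.resize(cv2.convertScaleAbs(s[160:210,345:390],alpha=2.2),(450,500),interpolation=2),cv2.resize(cv2.convertScaleAbs(t[215:255,128:156],alpha=2.2),(350,500),interpolation=2)])
cv2.imwrite('pics/g8.png',o)
# end edges of the top faces along each panel's axis, red-ratio profile on z=80 plane, scene & top
a=np.radians(-9.6);gx=np.array([np.cos(a),np.sin(a)]);gy=np.array([-gx[1],gx[0]])
for n,im in(('scene',s),('top',t)):
  for nm,c in(('thick',(481,110.9)),('thin',(488.3,154.3))):
    xs=np.arange(-34,35,2.)
    P=np.array([[np.r_[np.array(c)+x*gx+y*gy,80]/1000 for y in(-3,-1,1,3)] for x in xs]).reshape(-1,3)
    u=proj(n,P).astype(np.float32)
    v=cv2.remap(im,u[:,0].reshape(len(xs),4),u[:,1].reshape(len(xs),4),1).astype(float).mean(1)
    print(n,nm,[(int(x),int(b[2]),round(b[2]/b[1],1)) for x,b in zip(xs,v)])
E
```

```text
scene thick [(-34, 166, np.float64(1.4)), (-32, 164, np.float64(1.4)), (-30, 162, np.float64(1.4)), (-28, 158, np.float64(1.4)), (-26, 145, np.float64(1.5)), (-24, 123, np.float64(1.6)), (-22, 96, np.float64(1.8)), (-20, 82, np.float64(2.1)), (-18, 79, np.float64(2.1)), (-16, 79, np.float64(2.1)), (-14, 79, np.float64(2.1)), (-12, 80, np.float64(2.1)), (-10, 80, np.float64(2.1)), (-8, 80, np.float64(2.1)), (-6, 80, np.float64(2.1)), (-4, 79, np.float64(2.1)), (-2, 79, np.float64(2.1)), (0, 80, np.float64(2.1)), (2, 79, np.float64(2.1)), (4, 79, np.float64(2.1)), (6, 80, np.float64(2.1)), (8, 80, np.float64(2.1)), (10, 80, np.float64(2.1)), (12, 80, np.float64(2.1)), (14, 80, np.float64(2.1)), (16, 80, np.float64(2.1)), (18, 80, np.float64(2.1)), (20, 80, np.float64(2.1)), (22, 79, np.float64(2.1)), (24, 76, np.float64(2.1)), (26, 70, np.float64(2.0)), (28, 61, np.float64(1.8)), (30, 56, np.float64(1.7)), (32, 56, np.float64(1.7)), (34, 56, np.float64(1.8))]
scene thin [(-34, 162, np.float64(1.4)), (-32, 159, np.float64(1.4)), (-30, 157, np.float64(1.4)), (-28, 155, np.float64(1.4)), 
[... 2083 characters left out ...]
(-16, 71, np.float64(2.3)), (-14, 72, np.float64(2.2)), (-12, 72, np.float64(2.2)), (-10, 73, np.float64(2.2)), (-8, 75, np.float64(2.2)), (-6, 74, np.float64(2.1)), (-4, 74, np.float64(2.1)), (-2, 74, np.float64(2.1)), (0, 74, np.float64(2.1)), (2, 75, np.float64(2.2)), (4, 76, np.float64(2.1)), (6, 75, np.float64(2.1)), (8, 74, np.float64(2.1)), (10, 76, np.float64(2.1)), (12, 77, np.float64(2.1)), (14, 77, np.float64(2.0)), (16, 77, np.float64(2.0)), (18, 76, np.float64(2.1)), (20, 77, np.float64(2.1)), (22, 77, np.float64(2.1)), (24, 76, np.float64(2.2)), (26, 70, np.float64(2.2)), (28, 55, np.float64(2.2)), (30, 47, np.float64(2.1)), (32, 57, np.float64(1.8)), (34, 84, np.float64(1.6))]
```

View pics/g8.png

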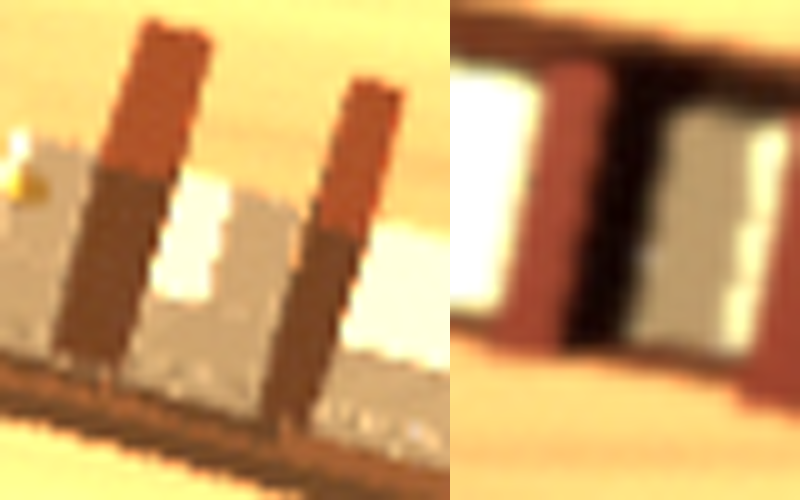

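```bash
python3 -c "
from workcell import env,monitor
env.finish_job(); print(monitor.state()['clock'])"
```

```text
the job is handed in; nothing more can be done
the job is handed in; nothing more can be done
```

Both mahogany panels are seated and released: the thick one in the widest slot, the thin one in the middle slot. I handed the job in at about 25.6 s with the arm clear of everything.

- **Insertion force:** neither panel met noticeable resistance going in. The wrist force readings after each move stayed within about 1–2 N.
- **Seating:** at release the tool was within 0.4 mm of the height expected for a panel on the slot floor. In the last pictures the top faces match an 80 mm height in both cameras, so both are home to about 1 mm.
- **Front-to-back centring:** it isn't exact. By both cameras the thick panel sits about 1.5–2 mm off centre and the thin one about 3 mm, both towards gauge +x. The robot's own readings suggested less, about 0–1 mm. I accepted this as roughly centred and did not grip them again.
- **Tilt:** the gripper was tilted by up to 1.8° along the slot while lowering the thin panel. It stands upright after release.
- **Other objects:** the bystanders and the orange and red look-alikes look unmoved in the final pictures. I checked this by eye only.

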